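Fill the hair-tie dish and hold it over its seat

ROBOT

A 7-joint arm with a two-finger parallel gripper is mounted at the origin on the work surface. World frame = base frame: x ahead of the robot, y to its left, z up, the work surface at z = 0. Lengths are in m, angles in degrees, forces in N, time in s.
With the tool pointing down it reaches from about 0.4 to 0.85 m from the base axis. Payload 6.9 kg.
Tool frame: the origin (TCP) lies on the centre line of the jaws, within the pads' length; the fingertips stand 11 mm ahead of it and the grasp point (between the pads) lies 8 mm behind it (ctrl.tip_reach is the distance from the TCP to the fingertips, in m); z points along the fingers, y is the line along which they close (so a half turn about z gives the same grasp; the last joint's range is limited). The gripper opens to 85 mm and grips with 20 to 120 N. Pads are 22 mm wide; open, the fingers measure 114 mm over their backs; the gripper's body (76 mm by 85 mm) begins 54 mm behind the grasp point. The pads swing forward as they close: fully open they stand 13 mm farther back than shut.
Start: joints at [-60.533, 29.078, -13.613, 85.955, 7.202, 65.827, -8.869], TCP at [0.248, 0.573, 0.242] pointing down, gripper open.
Joint ranges: [-176.47, 176.47], [-13.61, 117.27], [-81.72, 77.17], [0.22, 143.17], [-87.28, 267.28], [10, 112.55], [-165.47, 165.47]. Speed limits (degrees/s): [136.94, 136.94, 180, 180, 180, 180, 180].

INTERFACE

Orientations are given as a 3x3 rotation matrix whose columns are the frame's x, y, z axes.
In Python, from plant import ctrl gives the robot as it stands.
- The arm moves only by the tool apply_moves, never from a script. Its arguments are lists of equal length, an entry for each row: "delta_rot": the turn, a rotation vector about the tool's x, y, z as a fraction of full scale, a list of three; "xyz": the shift along the tool's x, y, z as a fraction of full scale, a list of three; "claw": the opening, from 0 (shut) to 1 (fully open). A call has 1 to 12 rows; each row is the pose to reach, as a shift and turn from the pose commanded when the call began, along the tool's axes at that moment; what a row does not reach only later rows make up. Full scale, the value 1, is 0.15 m for a shift and 60 degrees for a turn. A row lasts 1/12 s, in which the tool goes at most 41.7 mm and 7.16 degrees, less where a joint would pass 70% of its speed; a pose out of reach is approached as far as the arm can. A call with a number of a shift or a turn outside -1 to 1 is refused whole. A call with a gripper value outside its range is refused whole. The fingers move at their own pace and stop on an object; "newtons" is the grip in N (left out, the last holds). Time passes only in rows, so rows that repeat a pose let the fingers close. It gives the time, the measured TCP pose, the force, the opening and the grip force at its end, in the units of the state.
- ctrl.observe(): the state, without advancing time (a new reading comes with each control period).
- ctrl.snapshot(name): name is "scene" or "side" or "wrist"; returns a dict with "img" (400x640x3 uint8, blue, green, red), "fx", "fy", "cx", "cy" (pixels), "eye" and "attitude" of the camera in the world. Camera axes: x right, y up, looking along -z (the intrinsics and any distortion apply to the point x, -y, -z); pixel columns grow to the right and rows downward; lengths in m; the calibration is good to about 2 mm. A picture is of the moment at which its call begins. There is no depth.
- ctrl.hand_in(): hands the job in; it is judged then, once.
The state is a dict: "t": time; "joint_positions": joint angles; "qd": joint speeds; "effort": joint torques, N m; "tool_pos": TCP position; "tcp_rot": TCP orientation; "force": force on the tool from outside, world axes, zero at the start; "ft_torque": the same for the moment, N m; "finger_gap": finger opening in m; "grip_force": force on a finger pad.
Only numpy, scipy, OpenCV 4.12 (cv2) and the standard library are available. Lean on these libraries where they do the work, as an engineer would, in place of code of your own. Each camera call takes 0.05 s, during which the arm holds its last target. There are 200 camera calls.

TASK

Pick up the glass dish by its handle, press the dispenser's red paddle with the far side of the dish so that all four hair ties slide off the chute into the dish you are holding, then carry it over the white shelf divider without bumping the divider or disturbing the other things. Stop with the dish level and hovering about a centimetre above the round seat ring of the wooden valet tray, centred on it, with the handle pointing along the brass line, so that I can lay a felt pad under it; never let the dish touch the tray. Finish while still holding the dish there, with all four ties in it; do not put it down or let go.

Things in the scene. Friction and masses are not known exactly. Their poses are not given: they have to be found in the camera images.
- dish: round green-tinted glass dish, open on top, about 0.2 kg, 42 mm tall, outer radius 36 mm at the base and 54 mm at the rim, wall 4 mm, floor 6 mm thick, with one straight glass bar handle. Origin: centre of its underside; z up; the handle points along its own -x.
- dish_ear (a point): grip point on the dish's handle: 85 mm from the dish's axis along its own -x and 28 mm above its underside. The handle is a bar 16 mm wide (across, along the dish's y), 12 mm thick (22 to 34 mm above the underside), reaching 107 mm from the dish's axis.
- dispenser: fixed clear-plastic push dispenser: white base 110 x 84 x 10 mm, white column at the back, clear slippery chute 36 mm wide inside, sloping down at 35 degrees towards its own -x. The chute's open end (orange lip) is at x = -85 mm, underside 118 mm above the shelf, with only the paddle below it; total height 230 mm. Origin: centre of the base's underside; front is its own -x.
- pour (a point): fixed on the dispenser at x = -103, y = 0, z = 50 mm in its frame: with the underside centre of the dish here, the dish level and its handle pointing along the dispenser's -x, the dish's rim holds the paddle pressed 18 mm and the ties fall into the dish. Axes as the dispenser's.
- paddle_face (a point): centre of the front face of the red paddle, a plate 70 mm wide and 45 mm high (60 to 105 mm above the shelf, so above the rim of a dish that stands on the shelf), below and behind the lip; 36 mm behind point pour when not pressed. It faces the dispenser's -x.
- paddle (a joint): how far the paddle is pressed towards the dispenser's own +x (m), 0 to 0.024; its return spring needs about 1 N at the start and 2.5 N at the end. A linkage raises the red gate across the chute by 1.2 times this; above 0.012 the ties slide out under it by themselves, within about two seconds.
- divider: fixed upright white shelf divider, 340 mm long (its x), 12 mm thick (its y), 120 mm high, with a foot 50 mm wide and 6 mm high; stands between dispenser and tray. Origin: centre of its underside.
- tray: fixed wooden valet tray, 220 (its x) x 160 (its y) mm, floor 8 mm thick, edge 20 mm high. On it a round wooden seat ring, inner radius 43, outer 49 mm, top 18 mm above the shelf, centred at x = -30 mm; a brass line runs from the ring along the tray's -x: the dish's handle must point that way. Origin: centre of its underside.
- seat (a point): centre of the seat ring, at the height of the ring's top edge. Axes as the tray's.
- tie1: blue (lowest, next to the gate) hair tie, a hard silicone ring 28 mm across, hole 10 mm, 9 mm thick, 10 g, lying in the chute. Origin: centre of one flat face.
- tie2: yellow (second) hair tie, a hard silicone ring 28 mm across, hole 10 mm, 9 mm thick, 10 g, lying in the chute. Origin: centre of one flat face.
- tie3: green (third) hair tie, a hard silicone ring 28 mm across, hole 10 mm, 9 mm thick, 10 g, lying in the chute. Origin: centre of one flat face.
- tie4: black (highest) hair tie, a hard silicone ring 28 mm across, hole 10 mm, 9 mm thick, 10 g, lying in the chute. Origin: centre of one flat face.
- organizer: bystander: closed white pill organizer, 150 x 32 x 26 mm, long along its x; loose, between divider and tray.
- clip: bystander: steel tie clip, 55 mm long (its y), 6 mm wide, 6 mm high; lies loose in the far part of the tray.
- cologne: bystander: amber glass bottle, 44 mm across, 95 mm tall, loose, on the shelf between dispenser and divider.
Things that resemble listed ones, but are neither listed nor needed, are in the scene too. Of the things that look like the dish, the larger one is meant. There is more than one size of the dispenser; the one meant has the size given above.

How it is judged (in metres and radians):
On the way, in this order (a step that is already met when the one before it is completed fails the run):
1. the held dish presses the paddle (value of joint paddle above 0.004 m and contact force between dish and dispenser above 0.2 N and contact force between the fingers and dish above 1 N).
2. all four ties are in the dish, held clear of the shelf (horizontal distance between each of tie1, tie2, tie3, tie4 and dish below 0.05 m and z of tie1 in the frame of dish between 0 and 0.045 m and z of tie2 in the frame of dish between 0 and 0.045 m and z of tie3 in the frame of dish between 0 and 0.045 m and z of tie4 in the frame of dish between 0 and 0.045 m and height (world z) of dish above 0.01 m and contact force between the fingers and dish above 1 N), for 0.2 s.
3. the dish passes over the divider (z of dish in the frame of divider above 0.12 m and y of dish in the frame of divider between -0.04 and 0.04 m and x of dish in the frame of divider between -0.2 and 0.2 m).
At the end, for the whole second after the job is handed in: Dish held still in the fingers, all four ties in it, underside 3 to 22 mm above the seat ring's top, centred within 12 mm, tilted under 0.15 rad, handle along the tray's -x (brass line) within 0.2 rad, not touching the tray (horizontal distance between each of tie1, tie2, tie3, tie4 and dish below 0.05 m and z of tie1 in the frame of dish between 0 and 0.045 m and z of tie2 in the frame of dish between 0 and 0.045 m and z of tie3 in the frame of dish between 0 and 0.045 m and z of tie4 in the frame of dish between 0 and 0.045 m and z of dish in the frame of seat between 0.003 and 0.022 m and horizontal distance between dish and seat below 0.012 m and angle between dish's own z axis and vertical below 0.15 rad and angle between the x axis of dish and the x axis of tray, either way round below 0.2 rad and x of dish_ear in the frame of seat below -0.06 m and linear speed of dish below 0.02 m/s and contact force between the fingers and dish above 1 N and contact force between dish and tray below 0.05 N); the arm keeps its last pose, push and grip.
It fails at once if the dish touches the tray (contact force between dish and tray above 0.3 N).
It fails at once if the divider is bumped (contact force between divider and anything else above 2 N).
It fails at once if the pill organizer is disturbed (moved over 20 mm) (distance of organizer from where it was at the start of the episode above 0.02 m).
It fails at once if the tie clip is disturbed (moved over 20 mm) (distance of clip from where it was at the start of the episode above 0.02 m).
It fails at once if the bottle is disturbed (moved over 20 mm) (distance of cologne from where it was at the start of the episode above 0.02 m).
It also fails if it takes over 58 s, if anything falls off the work surface, if the arm or the gripper's body presses on something with over 40 N, if the wrist force passes 120 N, or if a joint passes its speed limit or range.

## Working session

There is one attempt and no reset: what is moved stays moved. The work goes in short steps, Python scripts to look and compute and a tool call to move; the robot and the scene stay as the last step left them, time stands still between calls to the robot, and variables do not carry over. Pictures are saved under pics/ and viewed, at most 10 in all, crops included, and the job is handed in when it is done.

Besides the shell and the picture viewer there is one more tool, called after ">>>" as name(argument=value, ...), one argument or row to a line, values as JSON. apply_moves: Moves the arm, as the interface text tells. Its arguments: {"type":"object","properties":{"delta_rot":{"type":"array","items":{"type":"array","items":{"type":"number"}}},"xyz":{"type":"array","items":{"type":"array","items":{"type":"number"}}},"claw":{"type":"array","items":{"type":"number"}},"newtons":{"type":"number"}},"required":["delta_rot","xyz","claw"]}

```bash
mkdir -p pics
cat > h.py <<'E'
import numpy as np, cv2, pickle
from plant import ctrl
def snap(n,f):
    s=ctrl.snapshot(n); cv2.imwrite(f'pics/{f}.png',s['img']); pickle.dump({k:np.array(v) for k,v in s.items()},open(f'pics/{f}.pkl','wb')); return s
def load(f): return pickle.load(open(f'pics/{f}.pkl','rb'))
def ray(s,u,v):
    R=np.array(s['attitude']); 
    d=R@np.array([(u-s['cx'])/s['fx'],-(v-s['cy'])/s['fy'],-1]); return np.array(s['eye']),d
def atz(s,u,v,z):
    e,d=ray(s,u,v); return e+d*(z-e[2])/d[2]
def proj(s,p):
    c=np.array(s['attitude']).T@(np.asarray(p)-np.array(s['eye'])); return np.array([s['cx']+s['fx']*c[0]/-c[2], s['cy']-s['fy']*c[1]/-c[2]])
E
python3 - <<'E'
from h import *
for n in("scene","side","wrist"):
    s=snap(n,n+'0'); print(n,{k:np.round(v,3).tolist() for k,v in s.items() if k!='img'})
o=ctrl.observe(); print(o, ctrl.tip_reach)
E
```

```text
scene {'fx': 415.519, 'fy': 415.519, 'cx': 315.974, 'cy': 202.255, 'eye': [0.908, 0.542, 1.036], 'attitude': [[-0.827, -0.476, 0.299], [0.562, -0.69, 0.455], [-0.01, 0.545, 0.839]]}
side {'fx': 373.851, 'fy': 373.851, 'cx': 319.462, 'cy': 203.339, 'eye': [0.551, -0.837, 0.734], 'attitude': [[0.999, 0.008, -0.046], [-0.042, 0.562, -0.826], [0.02, 0.827, 0.562]]}
wrist {'fx': 275.411, 'fy': 275.411, 'cx': 320.208, 'cy': 204.059, 'eye': [0.186, 0.6, 0.373], 'attitude': [[0.399, -0.883, -0.249], [0.917, 0.383, 0.111], [-0.003, -0.273, 0.962]]}
{'t': 0.15, 'joint_positions': array([-60.53414405,  29.1167003 , -13.61085634,  85.99480618,
         7.20342218,  65.82648188,  -8.86943395]), 'qd': array([-0.02982851, -0.12521583, -0.03029744, -0.1214045 ,  0.00539191,
       -0.09195847,  0.05191882]), 'effort': array([-2.92259916e-03, -6.21015501e+01, -2.18940407e+00, -2.49835521e+01,
        1.27519498e-02,  9.31226561e-03,  5.49936817e-05]), 'tool_pos': array([0.24834746, 0.5731515 , 0.24161021]), 'tcp_rot': array([[-9.17617630e-01,  3.97463978e-01, -5.20421554e-04],
       [ 3.97464317e-01,  9.17616740e-01, -1.27870753e-03],
       [-3.06926511e-05, -1.38021357e-03, -9.99999047e-01]]), 'force': array([ 0.75136923,  0.00998618, -0.43984602]), 'ft_torque': array([-0.04370922, -0.05059065, -0.02075257]), 'grip_force': 0.0, 'finger_gap': 0.0854440881113212} 0.011
```

View pics/scene0.png

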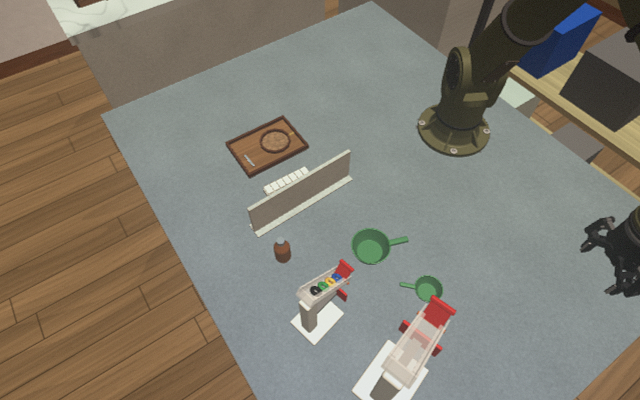

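View pics/side0.png

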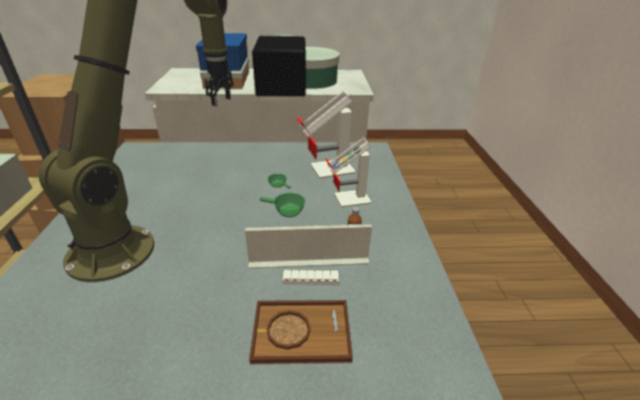

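The scene view shows the dish (371,246) with its handle toward (407,239), the small dispenser with ties (base ~318,322), the bottle (282,250), divider (250-352), organizer (286,180) and tray (267,145) with its ring at (275,141). The second dispenser and small dish are decoys. Next I'll enlarge this area.

Run:
```python
from h import *
s=load('scene0'); im=s['img']
def crop(x0,y0,w,h,k):
    c=cv2.resize(im[y0:y0+h,x0:x0+w],None,fx=k,fy=k,interpolation=cv2.INTER_CUBIC)
    for x in range(-(-x0//10)*10,x0+w,10):
        cv2.line(c,((x-x0)*k,0),((x-x0)*k,6 if x%50 else 16),(0,0,255),1)
        if x%20==0: cv2.putText(c,str(x),((x-x0)*k,26),0,.35,(0,0,255),1)
    for y in range(-(-y0//10)*10,y0+h,10):
        cv2.line(c,(0,(y-y0)*k),(6 if y%50 else 16,(y-y0)*k),(0,0,255),1)
        if y%20==0: cv2.putText(c,str(y),(8,(y-y0)*k+4),0,.35,(0,0,255),1)
    return c
cv2.imwrite('pics/c1.png',crop(260,222,160,130,5)[:600])
cv2.imwrite('pics/c2.png',crop(215,110,150,130,5)[:600])
```

```text
(no output)
```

View pics/c1.png

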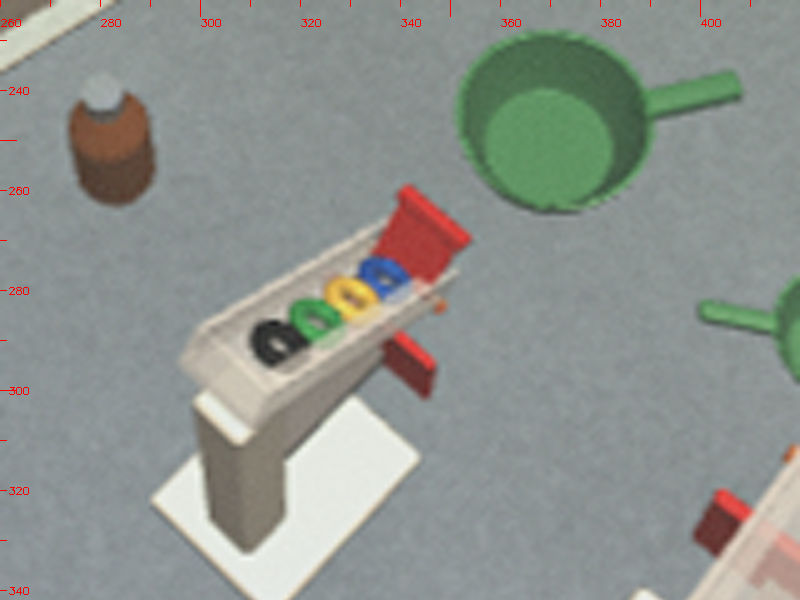

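View pics/c2.png

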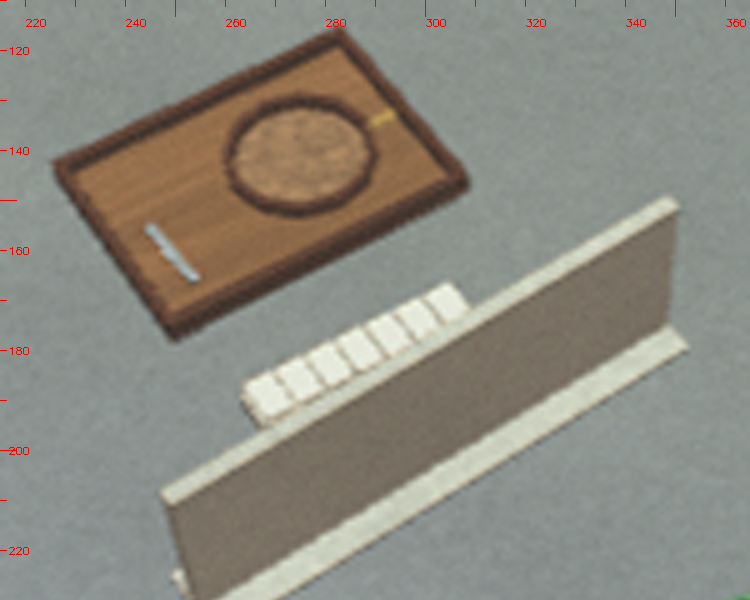

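c1 shows the dish rim ellipse centred near (371,246), its handle end at (408,239), dispenser base corners at (290.4,322) and (344,313.4), and a paddle corner at (347,295.4). c2 shows tray corners at (225.8,142.6), (282.6,116), (309,146), (250,176.4), the ring at (275,141) with the brass line to the right, and the divider top from (348,149) to (248,209).

```bash
cat > m.py <<'E'
from h import *
from scipy.optimize import least_squares
s=load('scene0'); d=load('side0')
def fit(model,px,x0):
    f=lambda q: np.concatenate([proj(s,[q[0]+np.cos(q[2])*a-np.sin(q[2])*b,q[1]+np.sin(q[2])*a+np.cos(q[2])*b,z])-np.array(p) for (a,b,z),p in zip(model,px)])
    r=least_squares(f,x0,loss='soft_l1'); return r.x,np.round(r.fun,1)
c2=lambda L:[(215+x/5,110+y/5) for x,y in L]; c1=lambda L:[(260+x/5,222+y/5) for x,y in L]
for p in c2([(54,163),(338,30),(470,180),(175,338)]): print('tray',atz(s,*p,.02)[:2].round(4))
for p in c2([(672,201),(167,497)]): print('div',atz(s,*p,.12)[:2].round(4))
for p in c2([(243,383),(448,283),(470,308)]): print('org',atz(s,*p,.026)[:2].round(4))
print('ring',atz(s,215+301/5,110+155/5,.018)[:2].round(4)); print('brass',atz(s,215+395/5,110+115/5,.009)[:2])
for p in c1([(152,500),(420,457),(355,397)]): print('base',atz(s,*p,.01)[:2].round(4))
print('pad',atz(s,*c1([(435,367)])[0],.105)[:2],atz(s,*c1([(430,398)])[0],.06)[:2])
print('gate top corners?',[atz(s,*p,.15)[:2].round(3) for p in c1([(405,185),(470,240)])])
print('cap',atz(s,*c1([(103,90)])[0],.095)[:2])
# dish rim by colour
im=s['img'].astype(int); m=((im[...,1]-im[...,2]>18)&(im[...,1]-im[...,0]>8)).astype(np.uint8)
n,l,st,ce=cv2.connectedComponentsWithStats(m)
for i in range(1,n):
    if st[i,4]>300: print(i,st[i],ce[i].round(1))
E
python3 m.py
```

```text
tray [ 0.6551 -0.3644]
tray [ 0.4423 -0.3605]
tray [ 0.4425 -0.1996]
tray [ 0.6596 -0.1973]
div [ 0.4021 -0.0478]
div [ 0.7379 -0.037 ]
org [ 0.644  -0.1408]
org [ 0.5023 -0.1342]
org [ 0.5018 -0.1105]
ring [ 0.5198 -0.281 ]
brass [ 0.44706467 -0.28270783]
base [0.7928 0.2418]
base [0.6703 0.2995]
base [0.6792 0.2557]
pad [0.66122995 0.29151814] [0.66063344 0.29062099]
gate top corners? [array([0.632, 0.225]), array([0.624, 0.264])]
cap [0.71052123 0.07475561]
1 [ 351  228   58   36 1279] [373. 245.]
2 [400 275  44  27 647] [426.  286.9]
```

```bash
cat > dish.py <<'E'
from h import *
from scipy.optimize import minimize
K=4
def sil(s,q,h=.042):
    m=np.zeros((400*K,640*K),np.uint8); t=np.linspace(0,2*np.pi,60)
    T=lambda P:np.array([(proj(s,[q[0]+np.cos(q[2])*a-np.sin(q[2])*b,q[1]+np.sin(q[2])*a+np.cos(q[2])*b,z])+.5)*K for a,b,z in P])
    A=[(.036*np.cos(u),.036*np.sin(u),0) for u in t]+[(.054*np.cos(u),.054*np.sin(u),.042) for u in t]
    B=[(x,y,z) for x in(-.107,-.045) for y in(-.008,.008) for z in(.022,.034)]
    for P in(A,B): cv2.fillConvexPoly(m,cv2.convexHull(T(P).astype(np.int32)),1)
    return m
def green(s,seed):
    im=cv2.resize(s['img'],None,fx=K,fy=K,interpolation=cv2.INTER_CUBIC).astype(int)
    m=((im[...,1]-im[...,2]>18)&(im[...,1]-im[...,0]>8)).astype(np.uint8)
    m=cv2.morphologyEx(m,cv2.MORPH_CLOSE,np.ones((9,9),np.uint8)); l=cv2.connectedComponents(m)[1]
    return (l==l[seed[1]*K,seed[0]*K]).astype(np.uint8)
def run(views,x0):
    f=lambda q:sum(1-(sil(s,q)&g).sum()/(sil(s,q)|g).sum() for s,g in views)
    return minimize(f,x0,method='Nelder-Mead',options=dict(initial_simplex=np.array(x0)+np.array([[0,0,0],[.01,0,0],[0,.01,0],[0,0,.2]]),xatol=2e-4,fatol=1e-4))
if __name__=='__main__':
    s=load('scene0'); d=load('side0'); a=atz(s,371,246,.03); e=atz(s,408,239,.03)
    th=np.arctan2(*(a-e)[1::-1]); print('guess',a,e,np.degrees(th))
    vs=(s,green(s,(371,246))); vd=(d,green(d,(290,206)))
    for v in([vs],[vd],[vs,vd]):
        r=run(v,[a[0],a[1],th]); q=r.x; print(q[:2].round(4),np.degrees(q[2]).round(1),r.fun)
    ear=q[:2]-.085*np.array([np.cos(q[2]),np.sin(q[2])]); print('ear',ear)
    print('smalldish',atz(s,428,287,.02),atz(s,401,284,.02),'bigpaddle',atz(s,404,320,.13)[:2],atz(s,436,345,.13)[:2])
    # side check of dispenser base / ring
    print('ring in side',atz(d,289,330,.015)[:2],'dispenser front corners pred',[proj(d,p).round(0) for p in ([.67,.2995,.01],[.793,.2418,.01])])
E
python3 dish.py
```

```text
guess [0.50533139 0.19644534 0.03      ] [0.40920484 0.23674214 0.03      ] -22.743710514598863
[0.5091 0.197 ] -19.5 0.02712606481701807
[0.5076 0.2005] -20.7 0.03249411969683769
[0.5089 0.1977] -20.6 0.09620571166656078
ear [0.4293672 0.2276765]
smalldish [0.45399618 0.36815006 0.02      ] [0.50569766 0.32279464 0.02      ] bigpaddle [0.59836829 0.41391017] [0.57761393 0.49280168]
ring in side [ 0.51902751 -0.29245521] dispenser front corners pred [array([335., 192.]), array([371., 201.])]
```

```bash
cat > plan.py <<'E'
from h import *
from scipy.spatial.transform import Rotation as Ro
def R(yaw): c,s=np.cos(np.radians(yaw)),np.sin(np.radians(yaw)); return np.array([[c,s,0],[s,-c,0],[0,0,-1.]])
def plan(wps):
    o=ctrl.observe(); R0,p0=o['tcp_rot'],o['tool_pos']; print('t',round(o['t'],2),'p',p0.round(4),'yaw',np.degrees(np.arctan2(R0[1,0],R0[0,0])).round(2),'tilt',R0[:,2].round(4),'F',np.round(o['force'],2),'gap',round(o['finger_gap'],4),'grip',o['grip_force'])
    for p,y in wps: print((R0.T@(np.array(p)-p0)/.15).round(3).tolist(),(Ro.from_matrix(R0.T@R(y)).as_rotvec(degrees=True)/60).round(4).tolist())
E
python3 -c "
from plan import *
plan([((.429,.227,.16),159.7),((.429,.227,.02),159.7)])"
```

```text
t 0.15 p [0.2483 0.5732 0.2416] yaw 156.58 tilt [-5.0e-04 -1.3e-03 -1.0e+00] F [ 0.75  0.01 -0.44] gap 0.0854 grip 0.0
[-2.022, -1.638, 0.546] [-0.0013, -0.0, -0.052]
[-2.022, -1.637, 1.48] [-0.0013, -0.0, -0.052]
```

>>> apply_moves(
  xyz=[
    [-0.2,-0.16,0],
    [-0.4,-0.32,0],
    [-0.6,-0.48,0],
    [-0.8,-0.64,0],
    [-1,-0.81,0],
  ],
  delta_rot=[
    [0,0,0],
    [0,0,0],
    [0,0,-0.02],
    [0,0,-0.04],
    [0,0,-0.052],
  ],
  claw=[1,0.8,0.8,0.8,0.8],
)

```text
t: 0.57
tool_pos: [0.3383, 0.4007, 0.242]
tcp_rot: [[-0.938, 0.346, -0.0], [0.346, 0.938, -0.0], [-0.0, -0.0, -1.0]]
force: [1.1, 0.2, -0.4]
finger_gap: 0.0682
grip_force: 0.0
```

```bash
python3 -c "
from plan import *
plan([((.429,.227,.16),159.7),((.429,.227,.02),159.7)])"
```

```text
t 0.57 p [0.3383 0.4007 0.242 ] yaw 159.78 tilt [-1.e-04 -3.e-04 -1.e+00] F [ 1.13  0.19 -0.42] gap 0.0682 grip 0.0
[-0.968, -0.878, 0.547] [-0.0003, 0.0, 0.0013]
[-0.968, -0.877, 1.48] [-0.0003, 0.0, 0.0013]
```

>>> apply_moves(
  xyz=[
    [-0.2,-0.18,0.1],
    [-0.4,-0.36,0.2],
    [-0.6,-0.54,0.3],
    [-0.8,-0.72,0.42],
    [-0.97,-0.88,0.54],
    [-0.97,-0.88,0.54],
    [-0.97,-0.88,0.54],
  ],
  delta_rot=[
    [0,0,0],
    [0,0,0],
    [0,0,0],
    [0,0,0],
    [0,0,0],
    [0,0,0],
    [0,0,0],
  ],
  claw=[0.8,0.8,0.8,0.8,0.8,0.8,0.8],
)

```text
t: 1.15
tool_pos: [0.4289, 0.2248, 0.16]
tcp_rot: [[-0.936, 0.352, -0.002], [0.352, 0.936, -0.002], [0.001, -0.003, -1.0]]
force: [-0.1, 0.0, 0.2]
finger_gap: 0.0684
grip_force: 0.0
```

```bash
python3 -c "
from plan import *
plan([((.429,.227,.16),159.7),((.429,.227,.02),159.7)])
from dish import *
s=snap('wrist','w1'); print(proj(s,[.429,.227,.034]),proj(s,[.509,.1975,.042]))
s['img']=s['img']
"
```

```text
t 1.15 p [0.4289 0.2248 0.16  ] yaw 159.38 tilt [-0.0024 -0.0025 -1.    ] F [-0.07  0.01  0.21] gap 0.0684 grip 0.0
[0.004, 0.014, 0.0] [-0.003, -0.0013, -0.0054]
[0.003, 0.017, 0.933] [-0.003, -0.0013, -0.0054]
[323.34161192 198.55895024] [323.80983017 281.17543691]
```

View pics/w1.png

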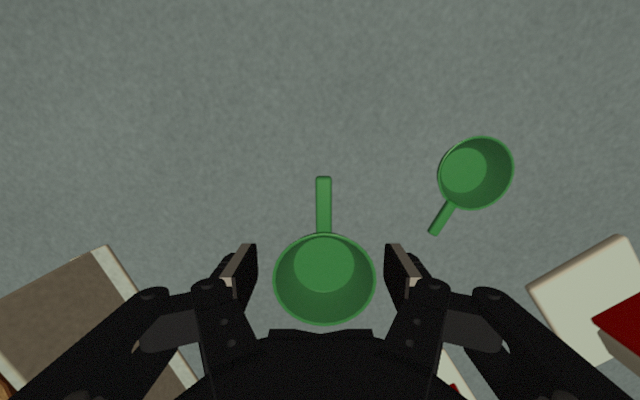

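The wrist view shows the dish centred at (324,279) with its handle straight up to (323,177). That matches the predicted (324,281) and (323,199 for the ear), so I'll descend and grip.

>>> apply_moves(
  xyz=[
    [0,0.01,0.2],
    [0,0.015,0.4],
    [0,0.015,0.6],
    [0,0.015,0.75],
    [0,0.015,0.86],
    [0,0.015,0.93],
    [0,0.015,0.93],
    [0,0.015,0.93],
    [0,0.015,0.93],
    [0,0.015,0.93],
    [0,0.015,0.93],
    [0,0.015,0.93],
  ],
  delta_rot=[
    [0,0,-0.005],
    [0,0,-0.005],
    [0,0,-0.005],
    [0,0,-0.005],
    [0,0,-0.005],
    [0,0,-0.005],
    [0,0,-0.005],
    [0,0,-0.005],
    [0,0,-0.005],
    [0,0,-0.005],
    [0,0,-0.005],
    [0,0,-0.005],
  ],
  claw=[0.8,0.8,0.8,0.8,0.8,0.8,0.8,0.5,0.3,0.1,0,0],
  newtons=70,
)

```text
t: 2.2
tool_pos: [0.4296, 0.2305, 0.0226]
tcp_rot: [[-0.94, 0.342, 0.001], [0.342, 0.94, 0.001], [-0.001, 0.001, -1.0]]
force: [-0.6, 0.8, 3.5]
finger_gap: 0.0146
grip_force: 69.3
```

```bash
python3 -c "
from plan import *
plan([((.429,.227,.07),159.7)])"
```

```text
t 2.2 p [0.4296 0.2305 0.0226] yaw 160.0 tilt [ 1.3e-03  8.0e-04 -1.0e+00] F [-0.63  0.81  3.46] gap 0.0146 grip 69.34213399887085
[-0.004, -0.023, -0.316] [0.0012, 0.0009, 0.0049]
```

>>> apply_moves(
  xyz=[
    [0,0,-0.08],
    [0,0,-0.18],
    [0,0,-0.27],
    [0,0,-0.33],
    [0,0,-0.33],
    [0,0,-0.33],
  ],
  delta_rot=[
    [0,0,0],
    [0,0,0],
    [0,0,0],
    [0,0,0],
    [0,0,0],
    [0,0,0],
  ],
  claw=[0,0,0,0,0,0],
)

```text
t: 2.7
tool_pos: [0.4294, 0.2302, 0.0715]
tcp_rot: [[-0.94, 0.342, 0.001], [0.342, 0.94, 0.0], [-0.001, 0.001, -1.0]]
force: [-0.5, 0.2, -2.3]
finger_gap: 0.015
grip_force: 68.5
```

```bash
python3 -c "
from plan import *
plan([((.499,.221,.073),192)])"
```

```text
t 2.7 p [0.4294 0.2302 0.0715] yaw 159.98 tilt [ 8.e-04  5.e-04 -1.e+00] F [-0.45  0.21 -2.26] gap 0.015 grip 68.4594476222992
[-0.457, 0.101, -0.01] [0.0005, 0.0008, -0.5337]
```

>>> apply_moves(
  xyz=[
    [-0.05,0.01,-0.01],
    [-0.1,0.02,-0.01],
    [-0.17,0.04,-0.01],
    [-0.24,0.06,-0.01],
    [-0.31,0.07,-0.01],
    [-0.38,0.08,-0.01],
    [-0.43,0.09,-0.01],
    [-0.457,0.1,-0.01],
    [-0.457,0.1,-0.01],
    [-0.457,0.1,-0.01],
  ],
  delta_rot=[
    [0,0,-0.06],
    [0,0,-0.13],
    [0,0,-0.2],
    [0,0,-0.28],
    [0,0,-0.36],
    [0,0,-0.44],
    [0,0,-0.5],
    [0,0,-0.533],
    [0,0,-0.533],
    [0,0,-0.533],
  ],
  claw=[0,0,0,0,0,0,0,0,0,0],
)

```text
t: 3.53
tool_pos: [0.4982, 0.2204, 0.0717]
tcp_rot: [[-0.979, -0.206, -0.002], [-0.206, 0.979, -0.001], [0.002, -0.0, -1.0]]
force: [-0.3, -0.8, -1.5]
finger_gap: 0.0149
grip_force: 68.4
```

Run:
```python
from plan import *
plan([((.499,.221,.073),192)])
s=snap('scene','s2'); snap('wrist','w2')
k=cv2.resize(s['img'][200:350,270:470],None,fx=4,fy=4,interpolation=cv2.INTER_CUBIC)
# overlay predicted dish rim/underside at z .05
t=np.linspace(0,2*np.pi,60)
c=np.array([.499,.221])+.085*np.array([.978,.208])
for r,z,col in((.054,.092,(255,0,255)),):
    P=np.array([(proj(s,[c[0]+r*np.cos(a),c[1]+r*np.sin(a),z])-[270,200]+.5)*4 for a in t]).astype(int)
    cv2.polylines(k,[P],True,col,1)
# dispenser model: base top, paddle face unpressed
D=np.array([.7316,.2707]);y=np.radians(12.1);Rm=np.array([[np.cos(y),-np.sin(y)],[np.sin(y),np.cos(y)]])
W=lambda a,b,z:(proj(s,np.append(D+Rm@[a,b],z))-[270,200]+.5)*4
for Q in([(-.055,-.042,.01),(.055,-.042,.01),(.055,.042,.01),(-.055,.042,.01)],[(-.067,-.035,.06),(-.067,.035,.06),(-.067,.035,.105),(-.067,-.035,.105)]):
    cv2.polylines(k,[np.array([W(*p) for p in Q]).astype(int)],True,(255,0,0),1)
cv2.imwrite('pics/k2.png',k)
```

```text
t 3.53 p [0.4982 0.2204 0.0717] yaw -168.12 tilt [-1.9e-03 -5.0e-04 -1.0e+00] F [-0.3  -0.81 -1.47] gap 0.0149 grip 68.38036894798279
[-0.006, 0.003, -0.009] [-0.0001, -0.0019, -0.002]
```

View pics/k2.png

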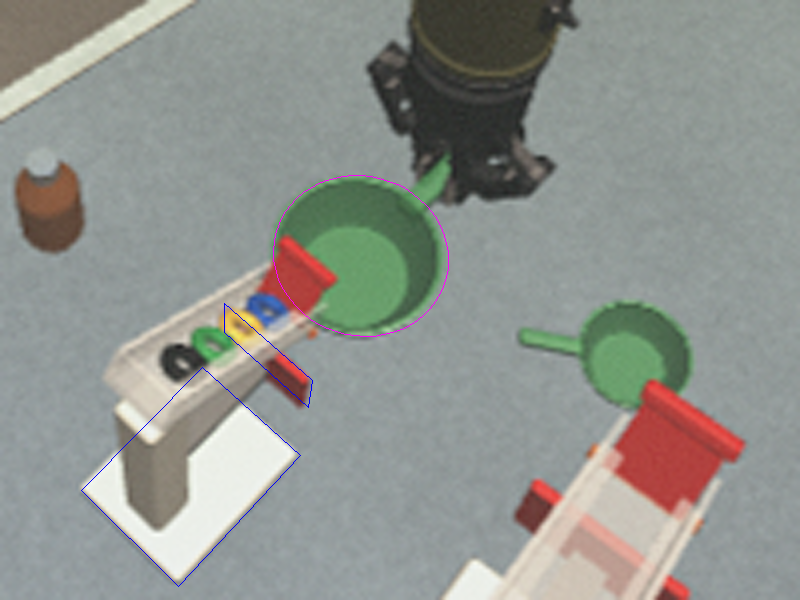

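The overlay matches: the predicted rim (magenta) lies on the held dish at (360,255), and the dispenser model (blue) lies on its base and paddle (312,378). Now I'll press the paddle.

>>> apply_moves(
  xyz=[
    [-0.06,0,-0.009],
    [-0.12,0,-0.009],
    [-0.18,0.003,-0.009],
    [-0.22,0.003,-0.009],
    [-0.26,0.003,-0.009],
    [-0.29,0.003,-0.009],
    [-0.32,0.003,-0.009],
    [-0.34,0.003,-0.009],
    [-0.345,0.003,-0.009],
    [-0.345,0.003,-0.009],
    [-0.345,0.003,-0.009],
    [-0.345,0.003,-0.009],
  ],
  delta_rot=[
    [0,0,0],
    [0,0,0],
    [0,0,0],
    [0,0,0],
    [0,0,0],
    [0,0,0],
    [0,0,0],
    [0,0,0],
    [0,0,0],
    [0,0,0],
    [0,0,0],
    [0,0,0],
  ],
  claw=[0,0,0,0,0,0,0,0,0,0,0,0],
)

```text
t: 4.63
tool_pos: [0.5488, 0.2318, 0.074]
tcp_rot: [[-0.978, -0.208, -0.001], [-0.208, 0.978, -0.0], [0.001, -0.0, -1.0]]
force: [-2.3, -0.4, -3.2]
finger_gap: 0.0147
grip_force: 68.2
```

>>> apply_moves(
  xyz=[
    [0,0,0],
    [0,0,0],
    [0,0,0],
    [0,0,0],
    [0,0,0],
    [0,0,0],
    [0,0,0],
    [0,0,0],
    [0,0,0],
    [0,0,0],
    [0,0,0],
    [0,0,0],
  ],
  delta_rot=[
    [0,0,0],
    [0,0,0],
    [0,0,0],
    [0,0,0],
    [0,0,0],
    [0,0,0],
    [0,0,0],
    [0,0,0],
    [0,0,0],
    [0,0,0],
    [0,0,0],
    [0,0,0],
  ],
  claw=[0,0,0,0,0,0,0,0,0,0,0,0],
)

```text
t: 5.63
tool_pos: [0.5493, 0.232, 0.0741]
tcp_rot: [[-0.978, -0.207, 0.0], [-0.207, 0.978, -0.0], [-0.0, -0.0, -1.0]]
force: [-2.4, -0.4, -2.9]
finger_gap: 0.0144
grip_force: 68.3
```

>>> apply_moves(
  xyz=[
    [0,0,0],
    [0,0,0],
    [0,0,0],
    [0,0,0],
    [0,0,0],
    [0,0,0],
    [0,0,0],
    [0,0,0],
    [0,0,0],
    [0,0,0],
    [0,0,0],
    [0,0,0],
  ],
  delta_rot=[
    [0,0,0],
    [0,0,0],
    [0,0,0],
    [0,0,0],
    [0,0,0],
    [0,0,0],
    [0,0,0],
    [0,0,0],
    [0,0,0],
    [0,0,0],
    [0,0,0],
    [0,0,0],
  ],
  claw=[0,0,0,0,0,0,0,0,0,0,0,0],
)

```text
t: 6.63
tool_pos: [0.5493, 0.232, 0.0741]
tcp_rot: [[-0.978, -0.207, -0.0], [-0.207, 0.978, -0.0], [0.0, -0.0, -1.0]]
force: [-2.6, -0.9, -3.1]
finger_gap: 0.0144
grip_force: 68.3
```

Run:
```python
from plan import *
plan([((.499,.221,.073),192)])
s=snap('scene','s3'); w=snap('wrist','w3')
a=cv2.resize(s['img'][225:325,280:400],(480,400),interpolation=cv2.INTER_CUBIC)
b=cv2.resize(w['img'][180:400,200:440],(320,293)); c=np.zeros((400,800,3),np.uint8); c[:,:480]=a; c[:293,480:]=b
cv2.imwrite('pics/k3.png',c)
```

```text
t 6.63 p [0.5493 0.232  0.0741] yaw -168.03 tilt [-0. -0. -1.] F [-2.56 -0.92 -3.13] gap 0.0144 grip 68.28510761260986
[0.343, -0.002, 0.007] [-0.0, -0.0, -0.0004]
```

View pics/k3.png

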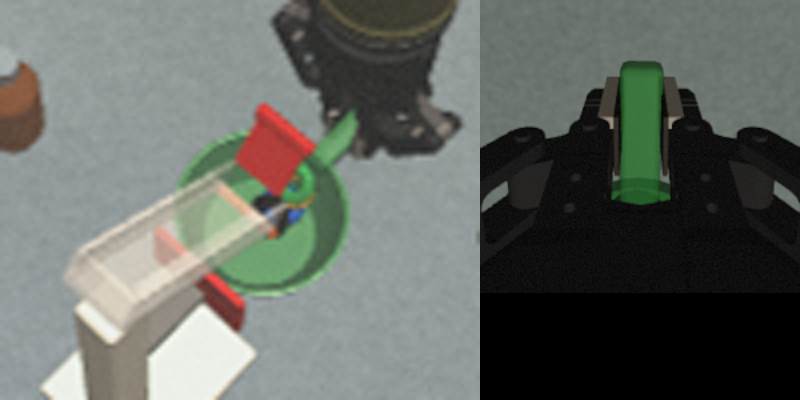

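The paddle is pressed and the chute is empty. The four ties are piled in the dish at about (280,205), toward the handle side. Next I'll retreat gently and lift.

>>> apply_moves(
  xyz=[
    [0.01,0,0],
    [0.04,0,0],
    [0.08,0,0],
    [0.13,0,0],
    [0.18,0,0],
    [0.24,0,0],
    [0.3,0,0],
    [0.36,0,0],
    [0.42,0,0],
    [0.46,0,0],
    [0.48,0,0],
    [0.48,0,0],
  ],
  delta_rot=[
    [0,0,0],
    [0,0,0],
    [0,0,0],
    [0,0,0],
    [0,0,0],
    [0,0,0],
    [0,0,0],
    [0,0,0],
    [0,0,0],
    [0,0,0],
    [0,0,0],
    [0,0,0],
  ],
  claw=[0,0,0,0,0,0,0,0,0,0,0,0],
)

```text
t: 7.73
tool_pos: [0.4782, 0.217, 0.0743]
tcp_rot: [[-0.978, -0.208, -0.0], [-0.208, 0.978, -0.0], [0.0, -0.0, -1.0]]
force: [-0.9, 0.0, -3.0]
finger_gap: 0.0145
grip_force: 68.4
```

>>> apply_moves(
  xyz=[
    [0,0,-0.02],
    [0,0,-0.07],
    [0,0,-0.14],
    [0,0,-0.23],
    [0,0,-0.33],
    [0,0,-0.43],
    [0,0,-0.53],
    [0,0,-0.63],
    [0,0,-0.72],
    [0,0,-0.78],
    [0,0,-0.8],
    [0,0,-0.8],
  ],
  delta_rot=[
    [0,0,0],
    [0,0,0],
    [0,0,0],
    [0,0,0],
    [0,0,0],
    [0,0,0],
    [0,0,0],
    [0,0,0],
    [0,0,0],
    [0,0,0],
    [0,0,0],
    [0,0,0],
  ],
  claw=[0,0,0,0,0,0,0,0,0,0,0,0],
)

```text
t: 8.73
tool_pos: [0.4794, 0.2173, 0.1952]
tcp_rot: [[-0.978, -0.207, 0.002], [-0.207, 0.978, 0.001], [-0.002, 0.0, -1.0]]
force: [0.4, -0.5, -2.6]
finger_gap: 0.0145
grip_force: 68.4
```

Run:
```python
from plan import *
plan([((.43,.08,.195),180),((.43,-.06,.195),180),((.434,-.281,.195),180)])
s=snap('scene','s4')
cv2.imwrite('pics/k4.png',cv2.resize(s['img'][180:300,300:460],None,fx=4,fy=4,interpolation=cv2.INTER_CUBIC))
```

```text
t 8.73 p [0.4794 0.2173 0.1952] yaw -168.04 tilt [ 1.8e-03  7.0e-04 -1.0e+00] F [ 0.42 -0.53 -2.61] gap 0.0145 grip 68.42701435089111
[0.512, -0.827, -0.0] [0.0005, 0.0017, 0.1994]
[0.705, -1.74, -0.001] [0.0005, 0.0017, 0.1994]
[0.984, -3.187, -0.002] [0.0005, 0.0017, 0.1994]
```

View pics/k4.png

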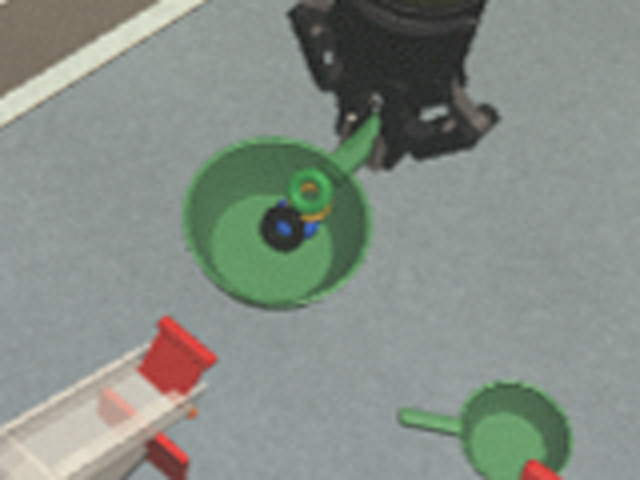

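All four ties are visible inside the dish at (300,215). Next I'll carry it toward and over the divider.

>>> apply_moves(
  xyz=[
    [0.01,-0.02,0],
    [0.04,-0.07,0],
    [0.09,-0.15,0],
    [0.15,-0.25,0],
    [0.22,-0.36,0],
    [0.29,-0.47,0],
    [0.36,-0.58,0],
    [0.42,-0.68,0],
    [0.47,-0.76,0],
    [0.5,-0.81,0],
    [0.51,-0.825,0],
    [0.51,-0.825,0],
  ],
  delta_rot=[
    [0,0,0],
    [0,0,0.02],
    [0,0,0.04],
    [0,0,0.06],
    [0,0,0.085],
    [0,0,0.11],
    [0,0,0.135],
    [0,0,0.16],
    [0,0,0.18],
    [0,0,0.195],
    [0,0,0.2],
    [0,0,0.2],
  ],
  claw=[0,0,0,0,0,0,0,0,0,0,0,0],
)

```text
t: 9.78
tool_pos: [0.4296, 0.0795, 0.1942]
tcp_rot: [[-1.0, 0.002, 0.0], [0.002, 1.0, -0.0], [-0.0, -0.0, -1.0]]
force: [0.1, 0.1, -3.0]
finger_gap: 0.0148
grip_force: 68.4
```

Run:
```python
from plan import *
plan([((.43,-.06,.195),180),((.434,-.281,.195),180)])
```

```text
t 9.78 p [0.4296 0.0795 0.1942] yaw 179.89 tilt [ 2.e-04 -1.e-04 -1.e+00] F [ 0.11  0.06 -3.03] gap 0.0148 grip 68.38207483291626
[-0.004, -0.93, -0.005] [-0.0001, 0.0002, -0.0018]
[-0.034, -2.403, -0.005] [-0.0001, 0.0002, -0.0018]
```

Total shift along tool y is -2.40: -0.8, -0.8, then -0.8.

>>> apply_moves(
  xyz=[
    [0,-0.02,0],
    [0,-0.07,0],
    [0,-0.14,0],
    [0,-0.23,0],
    [0,-0.33,0],
    [0,-0.43,0],
    [0,-0.53,0],
    [0,-0.62,0],
    [0,-0.7,0],
    [0,-0.76,0],
    [0,-0.79,0],
    [0,-0.8,0],
  ],
  delta_rot=[
    [0,0,0],
    [0,0,0],
    [0,0,0],
    [0,0,0],
    [0,0,0],
    [0,0,0],
    [0,0,0],
    [0,0,0],
    [0,0,0],
    [0,0,0],
    [0,0,0],
    [0,0,0],
  ],
  claw=[0,0,0,0,0,0,0,0,0,0,0,0],
)

```text
t: 10.78
tool_pos: [0.4298, -0.0405, 0.194]
tcp_rot: [[-1.0, 0.001, -0.0], [0.001, 1.0, -0.0], [0.0, -0.0, -1.0]]
force: [-0.9, 0.6, -3.0]
finger_gap: 0.0146
grip_force: 68.4
```

>>> apply_moves(
  xyz=[
    [0,-0.02,0],
    [0,-0.07,0],
    [0,-0.14,0],
    [0,-0.23,0],
    [0,-0.33,0],
    [0,-0.43,0],
    [0,-0.53,0],
    [0,-0.62,0],
    [0,-0.7,0],
    [0,-0.76,0],
    [0,-0.79,0],
    [0,-0.8,0],
  ],
  delta_rot=[
    [0,0,0],
    [0,0,0],
    [0,0,0],
    [0,0,0],
    [0,0,0],
    [0,0,0],
    [0,0,0],
    [0,0,0],
    [0,0,0],
    [0,0,0],
    [0,0,0],
    [0,0,0],
  ],
  claw=[0,0,0,0,0,0,0,0,0,0,0,0],
)

```text
t: 11.78
tool_pos: [0.4296, -0.1605, 0.1941]
tcp_rot: [[-1.0, 0.001, -0.0], [0.001, 1.0, -0.0], [0.0, -0.0, -1.0]]
force: [-0.6, -0.6, -2.9]
finger_gap: 0.0146
grip_force: 68.4
```

>>> apply_moves(
  xyz=[
    [0,-0.02,0],
    [0,-0.07,0],
    [0,-0.14,0],
    [0,-0.23,0],
    [0,-0.33,0],
    [0,-0.43,0],
    [0,-0.53,0],
    [0,-0.62,0],
    [0,-0.7,0],
    [0,-0.76,0],
    [0,-0.79,0],
    [0,-0.8,0],
  ],
  delta_rot=[
    [0,0,0],
    [0,0,0],
    [0,0,0],
    [0,0,0],
    [0,0,0],
    [0,0,0],
    [0,0,0],
    [0,0,0],
    [0,0,0],
    [0,0,0],
    [0,0,0],
    [0,0,0],
  ],
  claw=[0,0,0,0,0,0,0,0,0,0,0,0],
)

```text
t: 12.78
tool_pos: [0.4294, -0.2807, 0.194]
tcp_rot: [[-1.0, 0.001, -0.0], [0.001, 1.0, 0.0], [0.0, 0.0, -1.0]]
force: [0.3, -0.2, -2.6]
finger_gap: 0.0145
grip_force: 68.4
```

Run:
```python
from plan import *
plan([((.434,-.281,.10),180),((.434,-.281,.0535),180)])
s=snap('scene','s5')
```

```text
t 12.78 p [ 0.4294 -0.2807  0.194 ] yaw 179.92 tilt [-2.e-04  0.e+00 -1.e+00] F [ 0.32 -0.21 -2.61] gap 0.0145 grip 68.39976668357849
[-0.031, -0.002, 0.627] [0.0, -0.0002, -0.0013]
[-0.031, -0.002, 0.937] [0.0, -0.0002, -0.0013]
```

>>> apply_moves(
  xyz=[
    [-0.01,0,0.02],
    [-0.02,0,0.07],
    [-0.03,0,0.14],
    [-0.03,0,0.23],
    [-0.03,0,0.33],
    [-0.03,0,0.43],
    [-0.03,0,0.53],
    [-0.03,0,0.62],
    [-0.03,0,0.69],
    [-0.03,0,0.74],
    [-0.03,0,0.76],
    [-0.03,0,0.76],
  ],
  delta_rot=[
    [0,0,0],
    [0,0,0],
    [0,0,0],
    [0,0,0],
    [0,0,0],
    [0,0,0],
    [0,0,0],
    [0,0,0],
    [0,0,0],
    [0,0,0],
    [0,0,0],
    [0,0,0],
  ],
  claw=[0,0,0,0,0,0,0,0,0,0,0,0],
)

```text
t: 13.83
tool_pos: [0.4338, -0.2793, 0.0792]
tcp_rot: [[-1.0, -0.0, -0.001], [-0.0, 1.0, 0.001], [0.001, 0.001, -1.0]]
force: [0.2, -0.2, -2.7]
finger_gap: 0.0145
grip_force: 68.4
```

```bash
cat > chk.py <<'E'
from plan import *
import sys
from scipy.optimize import least_squares
n=sys.argv[1]; zg=float(sys.argv[2])
plan([((.434,-.281,.0535),180)])
t=np.linspace(0,2*np.pi,90)
out=[]
for cam in('scene','side'):
    s=snap(cam,cam+n); x0,y0,w,h,k=(225,90,110,100,4) if cam=='scene' else (225,260,150,110,4)
    im=cv2.resize(s['img'][y0:y0+h,x0:x0+w],None,fx=k,fy=k,interpolation=cv2.INTER_CUBIC)
    for c,r,z,col in(((.52,-.281),.054,zg+.042,(255,0,255)),((.52,-.281),.036,zg,(255,255,0)),((.52,-.281),.049,.018,(255,0,0))):
        P=np.array([(proj(s,[c[0]+r*np.cos(a),c[1]+r*np.sin(a),z])-[x0,y0]+.5)*k for a in t]).astype(int); cv2.polylines(im,[P],True,col,1)
    out.append(im)
H=max(o.shape[0] for o in out); out=[cv2.copyMakeBorder(o,0,H-o.shape[0],0,0,0) for o in out]
c=np.hstack(out); f=min(1,800/c.shape[1]); cv2.imwrite('pics/chk%s.png'%n,cv2.resize(c,None,fx=f,fy=f,interpolation=cv2.INTER_AREA))
E
python3 chk.py 6 .0573
```

```text
t 13.83 p [ 0.4338 -0.2793  0.0792] yaw -179.99 tilt [-0.0013  0.001  -1.    ] F [ 0.24 -0.19 -2.74] gap 0.0145 grip 68.39202404022217
[-0.001, -0.012, 0.171] [0.0009, -0.0013, 0.0001]
```

View pics/chk6.png

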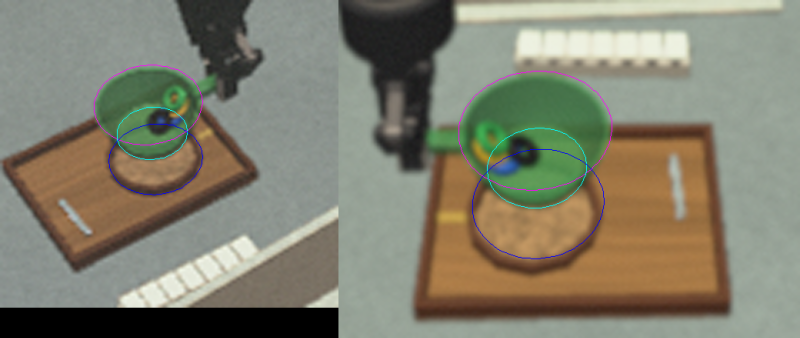

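```bash
cat > tray.py <<'E'
from h import *
from scipy.optimize import minimize
K=3
# tray silhouette (outer box) fit on brown colour, start pictures without occlusion
def T(s,q,P): return np.array([(proj(s,[q[0]+np.cos(q[2])*a-np.sin(q[2])*b,q[1]+np.sin(q[2])*a+np.cos(q[2])*b,z])+.5)*K for a,b,z in P])
def sil(s,q):
    m=np.zeros((400*K,640*K),np.uint8); P=[(a,b,z) for a in(-.11,.11) for b in(-.08,.08) for z in(0,.02)]
    cv2.fillConvexPoly(m,cv2.convexHull(T(s,q,P).astype(np.int32)),1); return m
def brown(s,seed):
    im=cv2.resize(s['img'],None,fx=K,fy=K,interpolation=cv2.INTER_CUBIC).astype(int)
    m=(im[...,2]-im[...,0]>10).astype(np.uint8); m=cv2.morphologyEx(m,cv2.MORPH_CLOSE,np.ones((25,25),np.uint8)); l=cv2.connectedComponents(m)[1]
    return (l==l[seed[1]*K,seed[0]*K]).astype(np.uint8)
V=[]
for n,sd in(('scene0',(245,140)),('side0',(330,345))):
    s=load(n); V.append((s,brown(s,sd)))
for v in([V[0]],[V[1]],V):
    f=lambda q:sum(1-(sil(s,q)&g).sum()/(sil(s,q)|g).sum() for s,g in v)
    x0=np.array([.55,-.281,0]); r=minimize(f,x0,method='Nelder-Mead',options=dict(initial_simplex=x0+np.array([[0,0,0],[.008,0,0],[0,.008,0],[0,0,.1]]),xatol=2e-4,fatol=1e-4)); q=r.x
    print(q[:2].round(4),np.degrees(q[2]).round(2),round(r.fun,3),'seat',(q[:2]-.03*np.array([np.cos(q[2]),np.sin(q[2])])).round(4))
E
python3 tray.py
```

```text
[ 0.547  -0.2894] -1.77 0.027 seat [ 0.517  -0.2884]
[ 0.5467 -0.2871] -0.76 0.007 seat [ 0.5167 -0.2867]
[ 0.5466 -0.2877] -0.77 0.045 seat [ 0.5166 -0.2873]
```

```bash
cat > fd.py <<'E'
from h import *
import sys
from scipy.optimize import minimize
K=4
def sil(s,q):
    m=np.zeros((400*K,640*K),np.uint8); t=np.linspace(0,2*np.pi,60)
    A=[(q[0]+.036*np.cos(u),q[1]+.036*np.sin(u),q[2]) for u in t]+[(q[0]+.054*np.cos(u),q[1]+.054*np.sin(u),q[2]+.042) for u in t]
    cv2.fillConvexPoly(m,cv2.convexHull(np.array([(proj(s,p)+.5)*K for p in A]).astype(np.int32)),1); return m
def green(s,q):
    im=cv2.resize(s['img'],None,fx=K,fy=K,interpolation=cv2.INTER_CUBIC).astype(int)
    m=((im[...,1]-im[...,2]>18)&(im[...,1]-im[...,0]>8)).astype(np.uint8)
    m=cv2.morphologyEx(m,cv2.MORPH_OPEN,np.ones((37,37),np.uint8)*0+cv2.getStructuringElement(cv2.MORPH_ELLIPSE,(37,37))) if 0 else m
    n,l,st,_=cv2.connectedComponentsWithStats(m); u,v=((proj(s,[q[0]+.03,q[1],q[2]+.01])+.5)*K).astype(int)
    i=l[v,u] or 1+st[1:,4].argmax(); c=cv2.findContours((l==i).astype(np.uint8),cv2.RETR_EXTERNAL,cv2.CHAIN_APPROX_NONE)[0]
    o=np.zeros_like(m); cv2.drawContours(o,c,-1,1,-1); return cv2.morphologyEx(o,cv2.MORPH_OPEN,cv2.getStructuringElement(cv2.MORPH_ELLIPSE,(61,61)))
n=sys.argv[1]; x0=np.array([float(a) for a in sys.argv[2:5]])
V=[(s,green(s,x0)) for s in(load('scene'+n),load('side'+n))]
f=lambda q:sum(1-(sil(s,q)&g).sum()/(sil(s,q)|g).sum() for s,g in V)
r=minimize(f,x0,method='Nelder-Mead',options=dict(initial_simplex=x0+np.array([[0,0,0],[.006,0,0],[0,.006,0],[0,0,.006]]),xatol=2e-4,fatol=1e-4))
print(r.x.round(4),round(r.fun,3))
E
python3 fd.py 6 .52 -.28 .057; python3 -c "
from plan import *
plan([((.431,-.2865,.0545),181)])"
```

```text
[ 0.5194 -0.2807  0.0571] 0.103
t 13.93 p [ 0.4344 -0.2798  0.0803] yaw 179.99 tilt [ 3.e-04 -1.e-04 -1.e+00] F [ 1.23 -0.37 -1.56] gap 0.0149 grip 68.4802758693695
[0.022, -0.045, 0.172] [-0.0001, 0.0003, -0.0168]
```

>>> apply_moves(
  xyz=[
    [0.01,-0.02,0],
    [0.017,-0.043,0.02],
    [0.017,-0.043,0.05],
    [0.017,-0.043,0.08],
    [0.017,-0.043,0.11],
    [0.017,-0.043,0.14],
    [0.017,-0.043,0.16],
    [0.017,-0.043,0.175],
    [0.017,-0.043,0.175],
    [0.017,-0.043,0.175],
    [0.017,-0.043,0.175],
    [0.017,-0.043,0.175],
  ],
  delta_rot=[
    [0,0,0],
    [0,0,0],
    [0,0,0],
    [0,0,0],
    [0,0,0],
    [0,0,0],
    [0,0,0],
    [0,0,0],
    [0,0,0],
    [0,0,0],
    [0,0,0],
    [0,0,0],
  ],
  claw=[0,0,0,0,0,0,0,0,0,0,0,0],
)

```text
t: 14.93
tool_pos: [0.4317, -0.2864, 0.0541]
tcp_rot: [[-1.0, 0.0, 0.0], [0.0, 1.0, -0.0], [-0.0, -0.0, -1.0]]
force: [0.8, -0.9, -2.7]
finger_gap: 0.0143
grip_force: 68.4
```

```bash
sed -i 's/(.52,-.281)/(.517,-.287)/g' chk.py; python3 chk.py 7 .031; python3 fd.py 7 .517 -.287 .031
```

```text
t 14.93 p [ 0.4317 -0.2864  0.0541] yaw 179.98 tilt [ 3.e-04 -2.e-04 -1.e+00] F [ 0.82 -0.88 -2.67] gap 0.0143 grip 68.42281579971313
[-0.016, 0.036, 0.004] [-0.0002, 0.0003, -0.0004]
[ 0.5171 -0.2879  0.0321] 0.119
```

View pics/chk7.png

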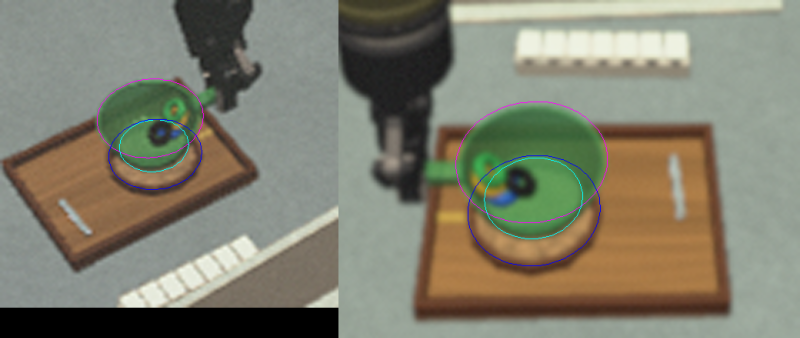

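The dish hovers about 13 mm above the ring, at (530,205) in the side view and (153,145) in the scene view. It is centred, its handle lies along the brass line, and all four ties are inside. Handing in.

```bash
python3 -c "
from plant import ctrl
print(ctrl.hand_in())"
```

```text
the job is handed in; nothing more can be done
None
```

I handed the job in with the gripper holding the dish level, about 13 mm above the seat ring and centred on it to within about 1 mm (camera estimate), handle along the brass line and all four ties inside; the hand-in returned no verdict.

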